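# Hang the laser enclosure's lift-off door

## Task

Take the amber-windowed door out of its rack and hang it on the laser enclosure while it stands wide open: lower it so that both knuckles drop over the two hinge pins together and sit fully home on their shoulders. Then swing it shut against the rubber seal and leave it hanging there, upright and shut. The hinge plate is clamped in slots and never sits quite where the drawing puts it, so feel for the pins with a light hand (a push of 5 N is plenty; 30 N on hinge or frame is too much), do not drop the door, and leave the other things on the bench where they are.

Things in the scene. Friction and masses are not known exactly. Their poses are not given: they have to be found in the camera images.
- enclosure: Fixed laser enclosure: base 230 x 230 mm, 198 mm high, black frame, amber sides and roof, open front. Origin: centre of the underside; -x is the way the open front faces, z up. On the front's -y post a steel hinge plate carries two upright brass pins on one axis, nominally at x -117, y -97 mm. The plate is clamped rigidly in slots up to 11 mm either way along y, which no pose shows.
- pin_nominal (a point): Point of the enclosure on the nominal pin axis, on top of the lower shoulder, 48 mm above the table; axes as the enclosure. The real pins, both together, are up to 11 mm from it along the enclosure's y, exact along x and z. Each pin: 8.6 mm diameter, 18 mm long, flat tip 7.6 mm across with a small bevel, standing on a round shoulder 18 mm in diameter and 18 mm high.
- pin_upper (a point): As pin_nominal, on top of the upper shoulder, 146 mm above the table. The pin tips are at 66 and 164 mm, the upper shoulder's underside at 128 mm, the face of the hinge plate 13 mm behind the axis (toward enclosure +x). Hung and let go, the door sags by its play (about 0.025 rad) and already loads the pins with about 10 N in all, the limit counts this too.
- latch_post (a point): Point of the enclosure (x -117, y 85, z 100 mm) where door_latch comes when the door is shut, give or take 11 mm along y. The rubber seal beside it stops the door there with its axes parallel to the enclosure's. A lip, underside 190 mm up, reaches over the back 6 mm of the shut door's thickness, so the door can be hung or lifted off only when open.
- door: Loose lift-off door, 0.24 to 0.39 kg: aluminium frame 170 wide (y), 165 high (z), 10 mm thick (x), amber window. Origin: centre of the panel's underside; z up, -x outer face, -y hinge edge. Hung home its underside is 20 mm up. Its yaw is the enclosure's plus the opening angle (open 90 degrees: free edge along the enclosure's -x). It turns easily on the pins and stays where left.
- door_hinge (a point): Point of the door on its knuckle axis at the underside of the lower knuckle (door x 0, y -97, z 28 mm); level with pin_nominal when home. Two steel knuckles, outer diameter 18, through hole 10, height 24 mm, axis 12 mm outside the hinge edge; the upper one's underside is at door z 126 mm.
- door_grip (a point): Point on the top edge of the door, above its centre of mass (door x 0, y -6, z 165 mm). The top rail is 36 mm tall and 10 mm thick to pinch.
- door_latch (a point): Point on the door's free edge (door x 0, y 85, z 80 mm). A black knob, 18 mm across, stands 16 mm out of the outer face at door y 73, z 70 mm.
- rack: Fixed grey slotted rack, base 130 x 160 mm, 12 mm thick; origin on the table under the middle of the door's slot. The door starts upright in it. Slots are formed by 36 mm tall cheeks on the base (tops 48 mm up) with 1.5 mm play each side of a panel; lift a panel straight up. The door stands in the slot farther from the robot.
- spare_panel: Bystander: loose plain grey panel 130 x 100 x 6 mm in the rack's other slot, 65 mm from the door, top 112 mm up; origin under its middle.
- goggles: Bystander: loose orange safety goggles, about 135 x 140 x 52 mm, origin under the nose bridge.
- wash_bottle: Bystander: white wash bottle, 68 mm across, 200 mm high with spout, origin under its centre.
- ball_driver: Bystander: orange-handled driver lying flat, origin under its middle.
- lens_mount: Bystander: black lens mount, 50 x 50 mm, origin under its centre.
- filter_holder: Bystander: flat black filter holder, 75 x 30 x 6 mm, origin under its centre.
- carton: Bystander: white carton with a blue band, 80 x 150 x 60 mm, origin under its centre.
- screw_cup: Bystander: small steel cup, 60 mm across, 35 mm high, origin under its centre.
Mind the look-alikes: they are no part of the job. Of the things shaped like the door, the aluminium one is meant.

How it is judged (in metres and radians):
On the way:
1. the door hangs home on both pins, standing open by 40 degrees or more (z of door_hinge in the frame of pin_nominal between -0.0025 and 0.0025 m and horizontal distance between door_hinge and pin_nominal below 0.014 m and angle between door's own z axis and vertical below 0.05 rad and angle between the x axis of door and the x axis of enclosure, either way round above 0.7 rad), for 0.2 s.
At the end, for the whole second after the job is handed in: The door hangs on both pins, fully home (hinge point within 2.5 mm of the shoulder's height and 14 mm of the nominal axis), upright within 0.05 rad, shut within 0.06 rad with its free edge within 18 mm of the latch point, and is at rest (z of door_hinge in the frame of pin_nominal between -0.0025 and 0.0025 m and horizontal distance between door_hinge and pin_nominal below 0.014 m and angle between door's own z axis and vertical below 0.05 rad and angle between the x axis of door and the x axis of enclosure, either way round below 0.06 rad and horizontal distance between door_latch and latch_post below 0.018 m and linear speed of door below 0.02 m/s); the robot touches nothing.
It fails at once if the door is let drop down the pins (faster than 0.12 m/s) (z of door_hinge in the frame of pin_nominal between 0.003 and 0.016 m and horizontal distance between door_hinge and pin_nominal below 0.014 m and linear speed of door above 0.12 m/s).
It fails at once if the door is pressed or dropped on the enclosure or its hinge with over 30 N (contact force between door and enclosure above 30 N).
It fails at once if another thing on the bench is shifted by over 30 mm (distance of any of goggles, wash_bottle, ball_driver, lens_mount, filter_holder, carton, screw_cup, spare_panel from where it was at the start of the episode above 0.03 m).
It also fails if it takes over 72 s, if anything falls off the work surface, if the arm or the gripper's body presses on something with over 40 N, if the wrist force passes 120 N, or if a joint passes its speed limit or range.

## Robot

A 6-joint arm with a two-finger parallel gripper is mounted at the origin on the work surface. World frame = base frame: x ahead of the robot, y to its left, z up, the work surface at z = 0. Lengths are in mm, angles in rad, forces in N, time in s.
With the tool pointing down it reaches from about 350 to 975 mm from the base axis. Payload 7.1 kg.
Tool frame: the origin (TCP) lies on the front face of the gripper's body, between the roots of the fingers; the fingertips stand 80 mm ahead of it and the grasp point (between the pads) lies 61 mm ahead of it (env.tips_ahead is the distance from the TCP to the fingertips, in mm); z points along the fingers, y is the line along which they close (so a half turn about z gives the same grasp; the last joint's range is limited). The gripper opens to 88 mm and grips with 3 to 60 N. Pads are 20 mm wide; open, the fingers measure 115 mm over their backs; the gripper's body (75 mm by 178 mm) begins 61 mm behind the grasp point.
Start: joints at [1.29, 0.423, 1.63, -0, 1.089, -0.019], TCP at [161.731, 603.696, 302.675] pointing down, gripper open.
Joint ranges: [-3, 3], [-0.9, 2.11], [0.09, 2.58], [-1.31, 4.45], [0.11, 2.69], [-2.54, 2.54]. Speed limits (rad/s): [2.39, 2.39, 3.01, 3.14, 3.14, 3.14].

## Interface

Orientations are given as a unit quaternion [x, y, z, w].
In Python, from station import env, set_gripper, viewer, workorder gives the robot as it stands. Calls block until the motion is done:
- env.reach(position, orientation): joint-space move of the TCP to a pose.
- env.move_l(position, rot=None, rate=150, f_stop=None): straight line of the TCP; rot=None keeps the orientation; rate is the mean speed in mm/s. With f_stop (N) it stops when the force on the tool has changed by that much, and returns True; else False.
- env.move_joints(angles): joint-space move.
- set_gripper(opening): finger opening in mm; the grip force is fixed at half the most; returns when the fingers have stopped.
- env.hold(seconds).
- env.ik(position, orientation): joint angles nearest the present ones, or None.
- env.read_state(): the state.
- viewer.camera(name): name is "scene" or "top" or "wrist"; returns the picture (400x640x3 uint8, blue, green, red); there is no depth.
- viewer.camera_params(name): a dict with "fx", "fy", "cx", "cy" (pixels), "dist" ([k1, k2, p1, p2, k3] as OpenCV has them; the pictures are not rectified), "pose" (4x4, takes a point from camera to world coordinates); the wrist camera has in their place "tool_from_camera" (4x4, takes a point from camera to tool coordinates, whose origin is the TCP and whose axes are the flange's). Camera axes: x right, y up, looking along -z (the intrinsics and any distortion apply to the point x, -y, -z); pixel columns grow to the right and rows downward; lengths in mm; the calibration is good to about 2 mm. A picture is of the moment at which its call begins: read the wrist's pose just before it. camera_params takes no time and is no camera call.
A pose or a line that the arm cannot do raises env.IKError and nothing moves.
- workorder.sign_off(): hands the job in; it is judged then, once.
The state is a dict: "time_s": time; "qpos": joint angles; "dq": joint speeds; "tau": joint torques, N m; "tool_pos": TCP position; "orientation": TCP orientation; "force": force on the tool from outside, world axes, zero at the start; "wrist_torque": the same for the moment, N m; "width": finger opening in mm; "grip_force": force on a finger pad.
Only numpy, scipy, OpenCV 4.12 (cv2) and the standard library are available. Lean on these libraries where they do the work, as an engineer would, in place of code of your own. Each camera call takes 0.05 s, during which the arm holds its last target. There are 200 camera calls.

## Working session

There is one attempt and no reset: what is moved stays moved. The work goes in short steps, each a Python script; the robot and the scene stay as the last script left them, time stands still between calls to the robot, and variables do not carry over. Pictures are saved under pics/ and viewed, at most 10 in all, crops included, and the job is handed in when it is done.

```bash
mkdir -p pics; ls; python3 - <<'E'
from station import env, set_gripper, viewer, workorder
import cv2, numpy as np
for n in ("scene","top"):
    im=viewer.camera(n); cv2.imwrite(f"pics/{n}0.png",im)
    p=viewer.camera_params(n); print(n,{k:np.round(np.array(v),3).tolist() for k,v in p.items()})
print({k:np.round(np.array(v),3).tolist() for k,v in viewer.camera_params("wrist").items()})
print(env.read_state())
E
```

```text
pics
scene {'fx': 489.427, 'fy': 489.427, 'cx': 319.222, 'cy': 198.857, 'dist': [-0.05, 0.0, 0.0, 0.0, 0.0], 'pose': [[0.667, -0.547, 0.505, 1253.602], [0.745, 0.5, -0.441, -719.801], [-0.011, 0.671, 0.741, 1222.294], [0.0, 0.0, 0.0, 1.0]]}
top {'fx': 368.079, 'fy': 368.079, 'cx': 326.73, 'cy': 197.312, 'dist': [-0.042, 0.0, 0.0, 0.0, 0.0], 'pose': [[0.016, 0.997, -0.069, 481.949], [-1.0, 0.018, 0.022, -71.015], [0.023, 0.069, 0.997, 1082.086], [0.0, 0.0, 0.0, 1.0]]}
{'fx': 291.278, 'fy': 291.278, 'cx': 323.863, 'cy': 200.312, 'dist': [0.01, 0.0, 0.0, 0.0, 0.0], 'tool_from_camera': [[0.0, 0.957, 0.29, 80.001], [1.0, -0.0, -0.0, 0.208], [0.0, 0.29, -0.957, -81.664], [0.0, 0.0, 0.0, 1.0]]}
{'time_s': 0.1, 'qpos': array([ 1.28998076e+00,  4.23746654e-01,  1.63059673e+00,  4.60962637e-05,
        1.08861103e+00, -1.89999475e-02]), 'dq': array([-0.00013271, -0.00165109, -0.00135215,  0.00069091, -0.00044108,
       -0.00094352]), 'tau': array([-8.11989639e-05, -5.45613027e+01, -2.74323857e+01,  6.44806330e-02,
        1.87709054e-02, -5.09659174e-05]), 'tool_pos': array([161.62991214, 603.33618182, 301.99707512]), 'orientation': array([ 1.30544818e-01,  9.91442175e-01, -6.70195936e-04, -1.21871495e-04]), 'force': array([0.34301307, 0.57469441, 0.13252004]), 'wrist_torque': array([0.02453185, 0.02832436, 0.01396141]), 'grip_force': 0.0, 'width': 87.93585808997318}
```

View pics/scene0.png

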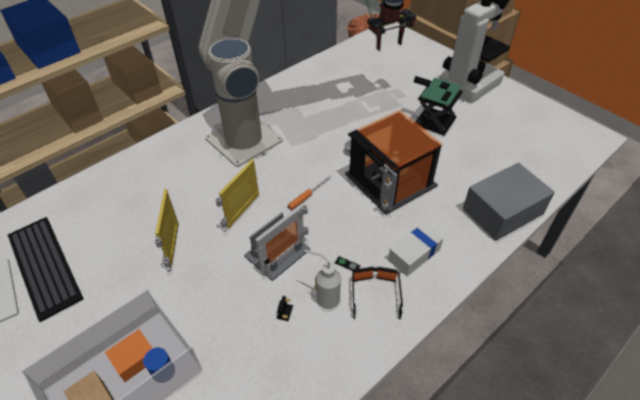

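View pics/top0.png

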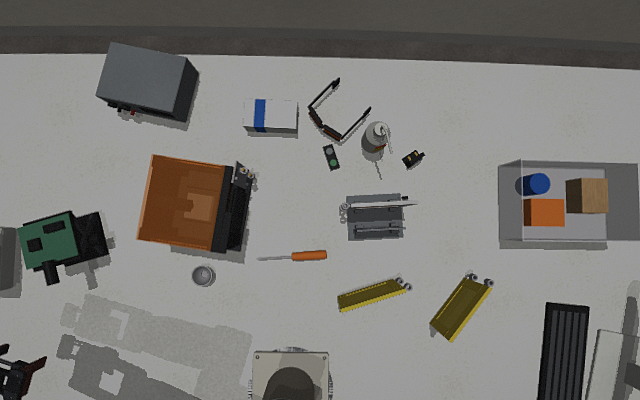

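```bash
python3 - <<'E'
import cv2
t=cv2.imread("pics/top0.png");s=cv2.imread("pics/scene0.png")
a=cv2.resize(t[145:265,130:262],None,fx=4.5,fy=4.5,interpolation=cv2.INTER_CUBIC)
b=cv2.resize(t[185:250,330:425],None,fx=8,fy=8,interpolation=cv2.INTER_CUBIC)
cv2.imwrite("pics/a.png",a);cv2.imwrite("pics/b.png",b)
cv2.imwrite("pics/c.png",cv2.resize(s[100:280,240:445],None,fx=3.3,fy=3.3,interpolation=cv2.INTER_CUBIC))
E
```

```text
(no output)
```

View pics/a.png

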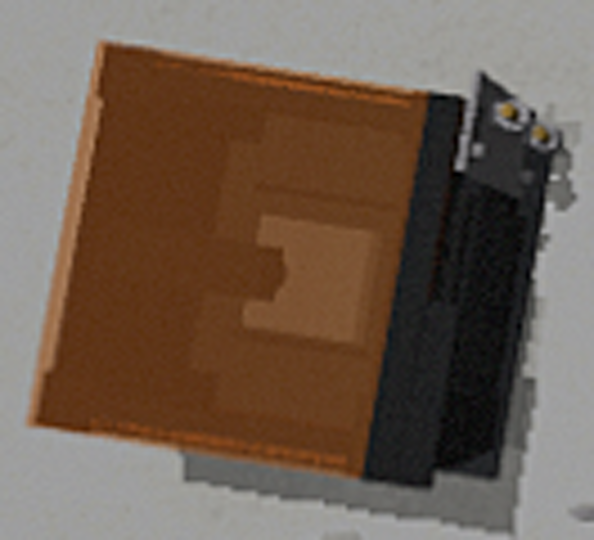

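View pics/b.png

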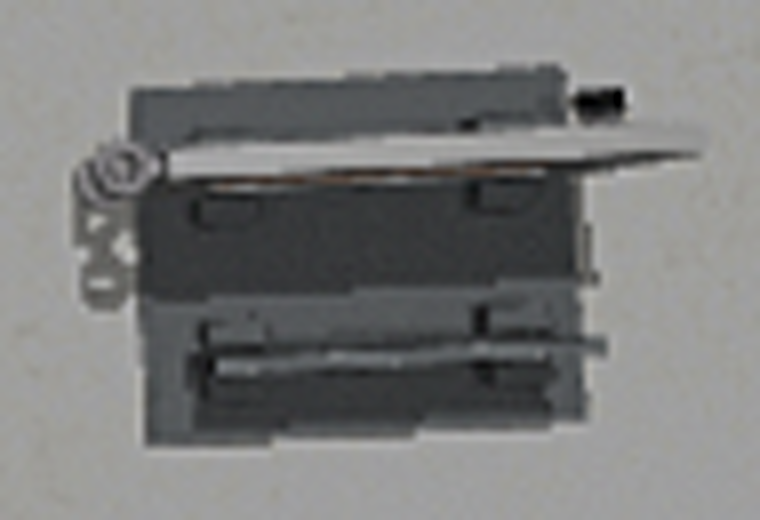

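View pics/c.png

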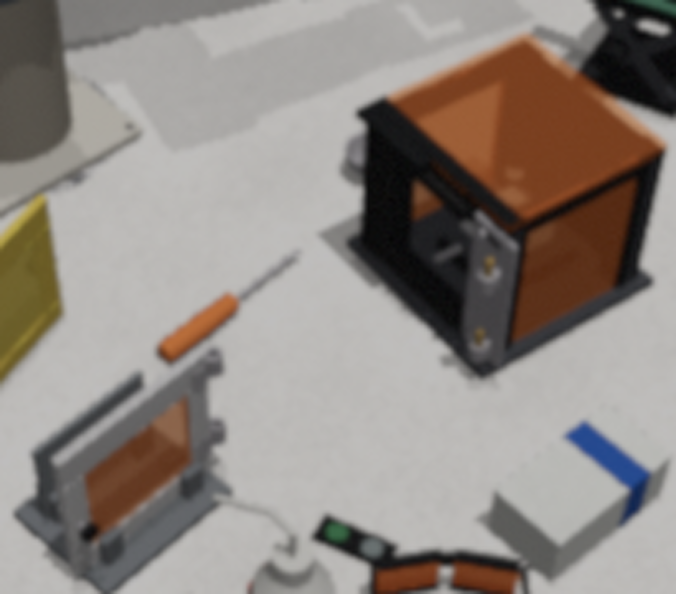

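```bash
cat > h.py <<'E'
from station import env, set_gripper, viewer, workorder
import cv2, numpy as np
from scipy.optimize import least_squares
from scipy.spatial.transform import Rotation as R
F=np.diag([1.,-1,-1])
def K(p): return np.array([[p['fx'],0,p['cx']],[0,p['fy'],p['cy']],[0,0,1.]])
def pose(name,st=None):
    p=viewer.camera_params(name)
    if name!='wrist': return p,np.array(p['pose'])
    T=np.eye(4);T[:3,:3]=R.from_quat(st['orientation']).as_matrix();T[:3,3]=st['tool_pos']
    return p,T@np.array(p['tool_from_camera'])
def proj(name,P,st=None):
    p,T=pose(name,st); c=(np.atleast_2d(P)-T[:3,3])@T[:3,:3]@F
    return cv2.projectPoints(c,np.zeros(3),np.zeros(3),K(p),np.array(p['dist']))[0].reshape(-1,2)
def ray(name,uv,z,st=None):
    p,T=pose(name,st)
    n=cv2.undistortPoints(np.array(uv,float).reshape(-1,1,2),K(p),np.array(p['dist'])).reshape(-1,2)
    d=np.c_[n,np.ones(len(n))]@F@T[:3,:3].T
    return T[:3,3]+d*((z-T[2,3])/d[:,2])[:,None]
def crop(uv,o,s): return np.array(o)+(np.array(uv,float)+.5)/s-.5
def xf(q,P):
    c,s=np.cos(q[2]),np.sin(q[2]);P=np.atleast_2d(P).astype(float)
    return np.c_[q[0]+c*P[:,0]-s*P[:,1],q[1]+s*P[:,0]+c*P[:,1],P[:,2]]
E
python3 - <<'E'
from h import *
A=lambda l:crop(l,(130,145),4.5); B=lambda l:crop(l,(330,185),8); C=lambda l:crop(l,(240,100),3.3)
# enclosure
H=115
mt=[((H,-H,198),(100,42)),((H,H,198),(30,425)),((-H,H,198),(433,487))]
ms=[((H,H,198),(525,37)),((H,-H,198),(663,150)),((-H,H,198),(365,105)),((-H,H,0),(350,243)),((H,-H,0),(652,282)),((-H,-H,0),(485,375))]
def res(q):
    return np.r_[(proj('top',xf(q,[m[0] for m in mt]))-A([m[1] for m in mt])).ravel(),(proj('scene',xf(q,[m[0] for m in ms]))-C([m[1] for m in ms])).ravel()]
r=least_squares(res,[550,350,1.4],loss='soft_l1');e=r.x
print('encl',e,np.degrees(e[2]));print(np.round(res(e),1).reshape(-1,2).tolist())
pt=ray('top',A([(509,110)]),164)[0];pl=ray('top',A([(541,133)]),66)[0]
su=ray('scene',C([(489,258)]),164)[0];sl=ray('scene',C([(479,330)]),66)[0]
print('pins top',pt,pl,'scene',su,sl)
for P in (pt,pl,su,sl):
    d=P[:2]-e[:2];c,s=np.cos(e[2]),np.sin(e[2]);print('in encl',c*d[0]+s*d[1],-s*d[0]+c*d[1])
# door
k=ray('top',B([(122,165)]),162)[0];l=ray('top',B([(170,164)]),177)[0];rr=ray('top',B([(700,141)]),177)[0]
print('knuckle',k,'rail',l,rr,np.linalg.norm(l-rr))
a=ray('scene',C([(60,465),(212,355)]),177);print('scene rail',a,np.linalg.norm(a[0]-a[1]))
E
```

```text
encl [528.36245266 242.87329436   7.71617747] 442.10440294550926
[[-1.9, -6.9], [-4.2, 2.0], [0.9, 3.4], [1.7, -3.2], [7.6, -0.2], [-4.5, 1.2], [-1.6, 2.7], [0.5, 3.2], [-1.0, 4.1]]
pins top [612.86056773 120.33861746 164.        ] [612.92103946 120.59735835  66.        ] scene [608.31628863 121.22142561 164.        ] [608.38670453 120.30590598  66.        ]
in encl -109.76567757321291 -100.52947089458524
in encl -109.50108263965004 -100.55382652671285
in encl -109.51547891005035 -95.9070014974271
in encl -110.41264651124072 -96.1025133508092
knuckle [ 526.84236385 -137.13000294  162.        ] rail [ 526.67727609 -150.86733788  177.        ] [ 536.67239329 -315.74515547  177.        ] 165.1804985519304
scene rail [[ 542.21168468 -319.60310034  177.        ]
 [ 535.42067939 -150.90294169  177.        ]] 168.83678889047218
```

```bash
cat >> h.py <<'E'
def quat(yaw): # tool down, tool x at heading yaw
    return (R.from_euler('z',yaw)*R.from_euler('x',np.pi)).as_quat()
E
python3 - <<'E'
from h import *
import json
y=np.radians(81.5);xh=np.array([np.cos(y),np.sin(y)])
S={}
def shot(n):
    s=env.read_state();im=viewer.camera('wrist');cv2.imwrite(f'pics/{n}.png',im)
    S[n]={'orientation':list(s['orientation']),'tool_pos':list(s['tool_pos'])};print(s['time_s'],s['qpos'].round(2),s['force'].round(2))
p=np.array([611,120.5])-30*xh
env.reach([*p,370],quat(y));env.hold(.3);shot('w1')
env.reach([534,-228,320],quat(np.pi/2+.05));env.hold(.3);shot('w2')
json.dump(S,open('s.json','w'))
a=cv2.imread('pics/w1.png');b=cv2.imread('pics/w2.png')
cv2.imwrite('pics/w12.png',np.vstack([cv2.resize(a,(480,300)),cv2.resize(b,(480,300))]))
E
```

```text
2.825 [0.13 0.34 1.59 0.   1.21 0.28] [-0.15 -0.23  0.14]
4.425 [-0.42  0.34  1.72  0.    1.09 -0.47] [0.17 0.75 0.45]
```

View pics/w12.png

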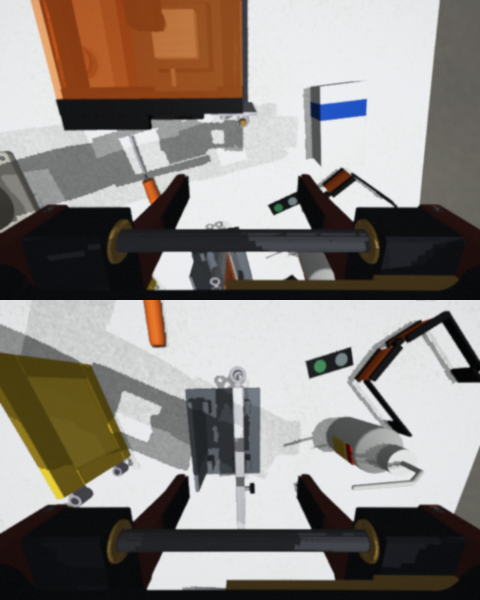

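```bash
python3 - <<'E'
import cv2,numpy as np
a=cv2.imread('pics/w1.png')[115:205,60:370];b=cv2.imread('pics/w2.png')[85:285,270:370].transpose(1,0,2)
A=cv2.resize(a,None,fx=2.5,fy=2.5,interpolation=cv2.INTER_CUBIC);B=cv2.resize(b,None,fx=3.5,fy=3.5,interpolation=cv2.INTER_CUBIC)
o=np.zeros((A.shape[0]+B.shape[0],790,3),np.uint8);o[:A.shape[0],:A.shape[1]]=A;o[A.shape[0]:,:B.shape[1]]=B
print(A.shape,B.shape);cv2.imwrite('pics/z1.png',o)
E
```

```text
(225, 775, 3) (350, 700, 3)
```

View pics/z1.png

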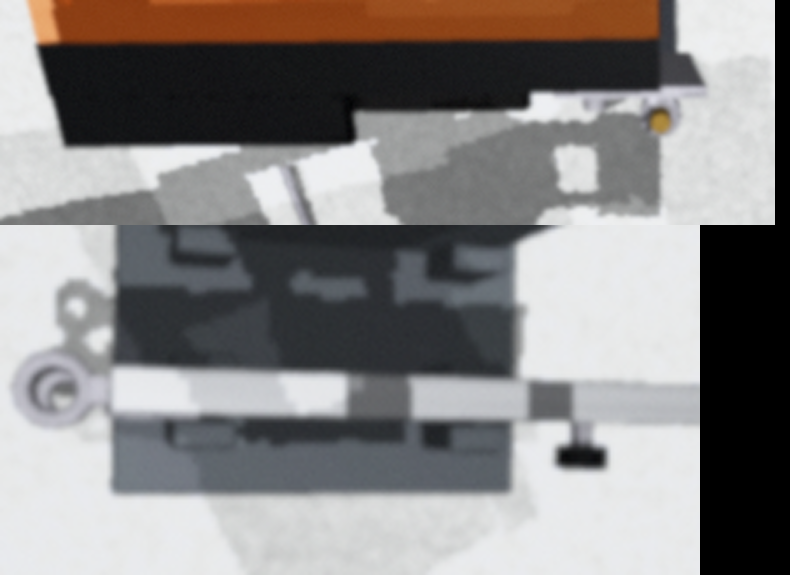

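```bash
python3 - <<'E'
from h import *
import json
S=json.load(open('s.json'))
W1=lambda l:crop(l,(60,115),2.5)
W2=lambda l:crop([(y-225,x) for x,y in l],(270,85),3.5)
p=ray('wrist',W1([(659,121)]),164,S['w1']);print('pin',p)
f=ray('wrist',W1([(38,45),(658,40)]),198,S['w1']);d=f[0]-f[1];print(f,np.linalg.norm(d),'encl yaw',np.degrees(np.arctan2(d[1],d[0]))-90)
k=ray('wrist',W2([(47,388)]),162,S['w2']);print('kn',k)
l=ray('wrist',W2([(113,392.5),(520,399),(700,402.5)]),177,S['w2']);d=l[2]-l[0];print(l,'door yaw',np.degrees(np.arctan2(d[1],d[0]))-90)
print(np.linalg.norm(l[0]-k),np.linalg.norm((ray('wrist',W2([(113,368)]),177,S['w2'])-ray('wrist',W2([(113,417)]),177,S['w2']))))
# top-view lines
A=lambda l:crop(l,(130,145),4.5)
t=ray('top',A([(100,42),(30,425),(428,92),(360,478)]),198);
for a,b in((0,1),(2,3)): d=t[b]-t[a];print('yaw top',np.degrees(np.arctan2(d[1],d[0]))-90)
d=t[0]-t[2];print(np.degrees(np.arctan2(d[1],d[0])))
E
```

```text
pin [[610.5188694  122.44564829 164.        ]]
[[407.86679307 184.21528361 198.        ]
 [615.17549589 155.49466494 198.        ]] 209.2887292707999 encl yaw 82.11243053281177
kn [[ 523.80470961 -137.38786335  162.        ]]
[[ 525.7332996  -151.11863116  177.        ]
 [ 531.48403673 -244.25358116  177.        ]
 [ 534.67436252 -293.28688708  177.        ]] door yaw -176.40136709330187
20.426782518851635 10.37854433325303
yaw top 82.41741450792102
yaw top 82.04758621880123
82.2930894884105
```

```bash
python3 - <<'E'
from h import *
import json
h=np.radians(93.55)
def st(t):
    s=env.read_state();print(t,round(s['time_s'],2),s['tool_pos'].round(1),s['force'].round(2),s['wrist_torque'].round(2),round(s['width'],2),round(s['grip_force'],1));return s
g=[530.7,-230]
env.reach([*g,300],quat(h));env.move_l([*g,222],rate=80,f_stop=8);st('down')
set_gripper(0);env.hold(.2);s=st('grip')
env.move_l([*s['tool_pos'][:2],292],rate=50);env.hold(.3);st('lift')
y=np.radians(82.15);pin=np.array([610.5,121.5]);xh=np.array([np.cos(y),np.sin(y)])
t=pin-91*xh-20*xh
env.move_l([*t,292],quat(y),rate=150);env.move_l([*t,266],rate=80);env.hold(.4);s=st('hover')
im=viewer.camera('wrist');cv2.imwrite('pics/w3.png',im)
json.dump({'orientation':list(s['orientation']),'tool_pos':list(s['tool_pos'])},open('s3.json','w'))
cv2.imwrite('pics/z3.png',cv2.resize(im[0:260,250:410],None,fx=2.3,fy=2.3,interpolation=cv2.INTER_CUBIC))
E
```

```text
down 5.85 [ 531.  -230.2  222.5] [-0.64 -0.2   0.51] [-0.06  0.04  0.03] 87.77 0.0
grip 7.22 [ 530.7 -230.   222. ] [-0.37  1.05  0.83] [-0.03  0.07  0.05] 9.8 30.0
lift 9.07 [ 530.7 -230.   291.9] [ 1.16  0.69 -3.04] [-0.04  0.09 -0.06] 9.87 30.0
hover 11.77 [595.4  11.6 266.3] [ 0.53 -0.15 -3.08] [-0.05  0.05  0.01] 9.65 30.0
```

View pics/z3.png

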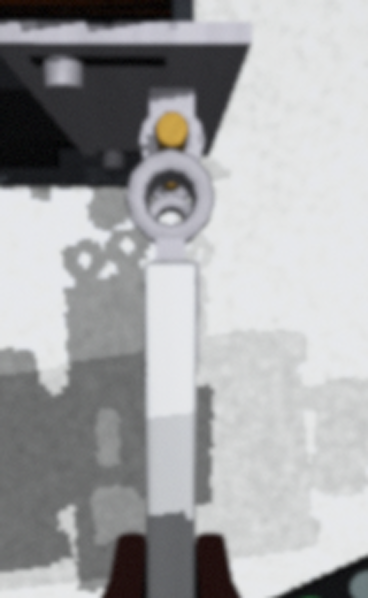

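```bash
python3 - <<'E'
from h import *
import json
S=json.load(open('s3.json'))
W=lambda l:crop(l,(250,0),2.3)
p=ray('wrist',W([(172,130)]),164,S)[0];k=ray('wrist',W([(170,195.5)]),206.3,S)[0]
rad=ray('wrist',W([(127,195.5),(213,195.5),(170,151),(170,240)]),206.3,S)
print('pin',p,'kn',k,np.linalg.norm(rad[0]-rad[1]),np.linalg.norm(rad[2]-rad[3]))
y=np.radians(82.15);xh=np.array([np.cos(y),np.sin(y)]);yh=np.array([-xh[1],xh[0]])
d=(p-k)[:2];print('delta',d,d@xh,d@yh)
kk=(k[:2]-np.array(S['tool_pos'])[:2]);print('kn in tool',kk@xh,kk@yh)
l=ray('wrist',W([(171,264),(171,500)]),221,S);v=l[1]-l[0];print('door yaw',np.degrees(np.arctan2(v[1],v[0]))-90+360,'encl+90=172.15')
E
```

```text
pin [610.83583396 121.01700832 164.        ] kn [607.80838173 102.59303375 206.3       ] 16.93652019110519 16.304192879611833
delta [ 3.02745223 18.42397457] 18.664813802664867 -0.482733565806961
kn in tool 91.86036381861217 0.16137172540412414
door yaw 172.1748364156303 encl+90=172.15
```

```bash
cat > hang.py <<'E'
from h import *
y=np.radians(82.15);xh=np.array([np.cos(y),np.sin(y)]);yh=np.array([-xh[1],xh[0]])
def st(t):
    s=env.read_state();print(t,round(s['time_s'],2),s['tool_pos'].round(2),s['force'].round(2),s['wrist_torque'].round(2),round(s['width'],2));return s
E
python3 - <<'E'
from hang import *
b=np.array([595.4,11.6])+18.66*xh-.48*yh
env.move_l([*b,256],rate=60);env.hold(.3);st('above')
offs=[(0,0),(0,1.2),(0,-1.2),(1.2,0),(-1.2,0),(1.2,1.2),(-1.2,-1.2),(1.2,-1.2),(-1.2,1.2),(0,2.4),(0,-2.4)]
for o in offs:
    t=b+o[0]*xh+o[1]*yh
    env.move_l([*t,252],rate=30);env.hold(.2)
    hit=env.move_l([*t,240],rate=12,f_stop=3);s=st(f'{o} {hit}')
    if s['tool_pos'][2]<243.5: break
    env.move_l([*s['tool_pos'][:2],252],rate=20)
E
```

```text
above 12.62 [598.47  29.83 256.12] [ 0.02 -0.55 -2.89] [-0.05  0.06 -0.04] 9.57
(0, 0) False 14.25 [598.49  30.02 240.11] [-0.71  0.26 -2.97] [-0.08  0.02  0.01] 9.74
```

```bash
python3 - <<'E'
from hang import *
s=env.read_state();t=s['tool_pos'][:2]
print(env.move_l([598.5,30,226],rate=12,f_stop=3));s=st('low')
env.hold(.3);st('held')
E
```

```text
True
low 15.07 [598.36  29.91 229.49] [-0.52 -1.45  3.32] [ 0.15 -0.05 -0.02] 9.92
held 15.38 [598.16  29.83 229.13] [ 1.43 -2.16  4.69] [ 0.03 -0.3  -0.12] 9.93
```

```bash
python3 - <<'E'
from hang import *
s=env.read_state()
env.move_l([598.3,29.9,229.7],rate=20);env.hold(.2);st('relax')
set_gripper(40);env.hold(.3);st('open')
env.move_l([598.3,29.9,300],rate=100);set_gripper(0);st('up')
pin=np.array([611,120.9])
def T(th,gap):
    a=y+th;c,s=np.cos(a),np.sin(a);v=(-18.5-gap,147.)
    return pin+[c*v[0]-s*v[1],s*v[0]+c*v[1]], quat(a-np.pi/2)
for f in (1.57,.8,.1,0): p,q=T(f,0);print(env.ik([*p,237],q).round(2))
im=viewer.camera('scene');i2=viewer.camera('top')
a=cv2.resize(im[90:230,320:460],None,fx=2.8,fy=2.8,interpolation=cv2.INTER_CUBIC);b=cv2.resize(i2[140:280,130:270],None,fx=2.8,fy=2.8,interpolation=cv2.INTER_CUBIC)
cv2.imwrite('pics/z4.png',np.hstack([a,b]))
E
```

```text
relax 15.82 [597.97  29.92 229.3 ] [ 0.18 -0.96 -0.91] [-0.04  0.03 -0.05] 9.67
open 16.78 [598.28  29.9  229.7 ] [-0.52  0.28  0.9 ] [-0.09  0.09 -0.02] 40.05
up 18.38 [598.32  29.89 300.02] [-0.21 -0.31  0.67] [-0.05  0.08  0.03] 0.19
[-0.06  0.48  1.71 -0.    0.95  0.07]
[ 0.01  0.34  1.94 -0.    0.86  0.92]
[ 0.2   0.3   2.   -0.    0.83  1.81]
[ 0.23  0.31  2.   -0.    0.84  1.94]
```

View pics/z4.png

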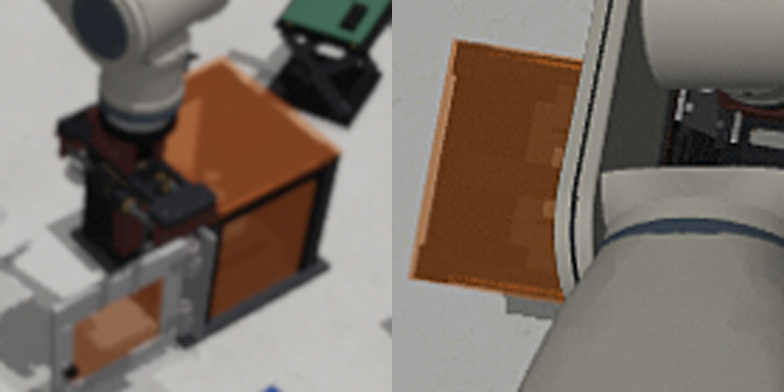

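```bash
cat >> hang.py <<'E'
pin=np.array([611,120.9])
def T(th,gap):
    a=y+th;c,s=np.cos(a),np.sin(a);v=(-18.5-gap,147.)
    return pin+[c*v[0]-s*v[1],s*v[0]+c*v[1]], quat(a-np.pi/2)
E
python3 - <<'E'
from hang import *
D=np.radians
p,q=T(D(90),20);env.move_l([*p,300],q,rate=120);env.move_l([*p,240],rate=80,f_stop=8);st('beside')
p,q=T(D(90),2);env.move_l([*p,240],q,rate=60,f_stop=6)
for th in range(82,9,-8):
    p,q=T(D(th),0)
    if env.move_l([*p,240],q,rate=60,f_stop=8): st(f'HIT {th}');break
st('near')
E
```

```text
beside 20.08 [629.35 -30.02 240.32] [-0.59  0.3  -0.03] [-0.05  0.02 -0.01] 0.33
near 25.48 [464.94  96.66 240.  ] [0.51 0.46 0.52] [-0.04  0.07  0.04] 0.39
```

```bash
python3 - <<'E'
from hang import *
D=np.radians
for th in (6,3,1,0,-1,-2,-3,-4):
    p,q=T(D(th),0);h=env.move_l([*p,240],q,rate=20,f_stop=4)
    s=st(f'{th} {h}')
    if h: break
env.hold(.3);st('settle')
E
```

```text
6 False 26.15 [463.5  107.12 240.01] [0.43 0.79 0.17] [-0.07  0.1   0.02] 0.4
3 False 26.69 [462.95 114.95 239.99] [-0.11 -0.31  0.56] [-0.02  0.15  0.03] 0.39
1 False 27.1 [462.83 120.11 239.99] [-0.74  0.48  0.57] [-0.02  0.12  0.03] 0.59
0 False 27.38 [462.86 122.7  240.  ] [-0.58 -0.23 -0.37] [0.02 0.1  0.07] 0.58
-1 False 27.67 [462.91 125.28 239.99] [ 0.46 -0.17  1.36] [-0.02  0.14  0.02] 0.8
-2 True 27.88 [462.72 127.27 239.73] [-0.05 -1.58  1.04] [-0.24  0.08 -0.02] 0.41
settle 28.18 [462.45 127.24 239.44] [ 0.04 -0.72  0.45] [-0.13  0.05 -0.  ] 0.48
```

```bash
python3 - <<'E'
from hang import *
D=np.radians
p,q=T(D(-5),0);h=env.move_l([*p,240],q,rate=15,f_stop=5);st(f'push {h}')
env.hold(.2);st('hold')
p,q=T(0,40);env.move_l([*p,240],q,rate=60);p,q=T(0,150);env.move_l([*p,330],q,rate=150);env.hold(.3);st('away')
s=env.read_state();im=viewer.camera('wrist');cv2.imwrite('pics/w5.png',im)
import json;json.dump({'orientation':list(s['orientation']),'tool_pos':list(s['tool_pos'])},open('s5.json','w'))
i1=viewer.camera('scene');i2=viewer.camera('top')
cv2.imwrite('pics/s5.png',i1);cv2.imwrite('pics/t5.png',i2)
a=cv2.resize(i1[95:225,330:455],None,fx=3.1,fy=3.1,interpolation=cv2.INTER_CUBIC);b=cv2.resize(i2[145:265,130:262],None,fx=3,fy=3,interpolation=cv2.INTER_CUBIC)
o=np.zeros((600,800,3),np.uint8);o[:a.shape[0],:a.shape[1]]=a;o[:b.shape[0],390:390+b.shape[1]]=b
w=cv2.resize(im,(312,195));o[405:600,:312]=w
cv2.imwrite('pics/z5.png',o)
E
```

```text
push True 28.4 [462.27 127.31 239.22] [ 0.28 -0.67  0.19] [-0.14  0.08  0.03] 0.78
hold 28.6 [462.02 127.29 238.97] [ 0.89 -0.12  0.14] [-0.01  0.15  0.02] 0.61
away 30.89 [442.32 -25.6  329.65] [-0.49  0.52 -0.19] [ 0.03  0.15 -0.03] 0.82
```

View pics/z5.png

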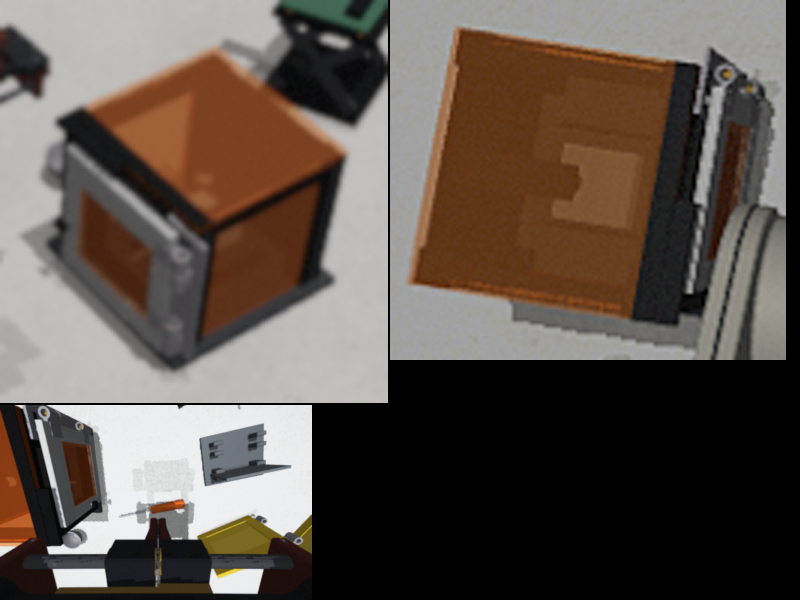

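```bash
python3 - <<'E'
from h import *
import json
S=json.load(open('s5.json'))
for n,f,pts,rows in (('top','pics/t5.png',((235,172),(229,240)),range(176,238,2)),('wrist','pics/w5.png',((82,45),(122,255)),range(50,250,6))):
    im=cv2.cvtColor(cv2.imread(f),cv2.COLOR_BGR2GRAY).astype(float)
    (x0,y0),(x1,y1)=pts;out=[]
    for r in rows:
        c=x0+(x1-x0)*(r-y0)/(y1-y0);w=8 if n=='top' else 22
        lo=int(c-w);seg=im[r,lo:int(c+w)];
        if r in list(rows)[::max(1,len(rows)//6)]: print(r,lo,seg.astype(int).tolist())
        m=seg>150 
        if m.sum(): out.append((lo+np.flatnonzero(m).mean(),r))
    P=ray(n,out,185,S)[:,:2]
    vx,vy,a,b=cv2.fitLine(P.astype(np.float32),cv2.DIST_HUBER,0,.01,.01).ravel()
    if vx>0: vx,vy=-vx,-vy
    print(n,'door yaw',np.degrees(np.arctan2(vy,vx))-90,len(out),P[0],P[-1])
E
```

```text
176 226 [29, 29, 35, 33, 26, 12, 117, 133, 63, 40, 47, 129, 168, 166, 169, 122]
186 225 [30, 36, 30, 32, 25, 8, 12, 23, 32, 16, 106, 152, 166, 170, 124, 44]
196 224 [32, 36, 33, 30, 12, 17, 18, 30, 14, 41, 134, 166, 169, 141, 79, 51]
206 224 [33, 27, 22, 7, 22, 31, 18, 0, 128, 168, 162, 166, 124, 44, 56, 47]
216 223 [28, 29, 35, 29, 35, 32, 36, 35, 15, 57, 148, 138, 47, 55, 56, 43]
226 222 [27, 34, 32, 31, 28, 33, 34, 24, 46, 89, 110, 90, 49, 56, 47, 29]
236 221 [35, 34, 33, 34, 31, 29, 24, 44, 67, 134, 142, 41, 51, 56, 52, 47]
top door yaw 82.52702 19 [592.58299614 124.48775242] [504.36253414 134.94090138]
50 60 [157, 178, 178, 152, 107, 70, 55, 55, 54, 55, 55, 55, 61, 82, 124, 167, 197, 216, 222, 223, 223, 223, 222, 223, 224, 223, 223, 219, 203, 173, 126, 87, 69, 66, 68, 67, 70, 70, 69, 70, 70, 71, 73, 73]
80 66 [6, 5, 3, 6, 5, 7, 5, 5, 8, 4, 5, 5, 3, 8, 5, 19, 67, 136, 192, 217, 225, 224, 224, 225, 224, 224, 224, 223, 220, 206, 176, 127, 84, 69, 71, 68, 69, 69, 69, 71, 73, 71, 71, 71]
110 72 [7, 7, 4, 8, 5, 11, 16, 21, 26, 24, 22, 25, 24, 24, 24, 23, 28, 56, 116, 178, 211, 224, 22
[... 241 characters left out ...]
1, 120, 81, 71, 69, 70, 71, 71, 72, 72, 71, 72]
170 83 [10, 9, 8, 7, 9, 10, 8, 7, 11, 14, 16, 14, 13, 17, 12, 11, 12, 14, 15, 11, 18, 44, 97, 140, 160, 164, 164, 165, 161, 158, 168, 195, 211, 204, 174, 122, 84, 69, 69, 68, 71, 71, 73, 71]
200 89 [20, 19, 21, 19, 22, 19, 19, 22, 20, 21, 21, 21, 20, 21, 18, 11, 10, 5, 6, 6, 8, 9, 22, 50, 81, 99, 102, 103, 103, 110, 142, 182, 209, 215, 201, 163, 113, 79, 70, 68, 71, 70, 71, 69]
230 95 [20, 21, 21, 21, 20, 20, 20, 20, 22, 19, 20, 19, 19, 23, 19, 18, 14, 9, 6, 5, 2, 7, 6, 21, 48, 77, 94, 101, 102, 105, 119, 156, 191, 212, 213, 196, 153, 102, 72, 67, 69, 70, 69, 70]
wrist door yaw 85.08554 34 [584.85986234 127.96289105] [433.32846832 139.65461786]
```

```bash
python3 - <<'E'
from h import *
import json
S=json.load(open('s5.json'))
e=[(90,50),(97,80),(104,110),(110.8,140),(117.8,170),(124.7,200),(131.5,230)]
for sag in (0,.025):
    P=np.array([ray('wrist',[u],185-sag*20*(i*1.0),S)[0] for i,u in enumerate(e)])
    v=P[-1]-P[0];print(sag,P[0],P[-1],'yaw',np.degrees(np.arctan2(v[1],v[0]))-90)
    y=np.radians(82.15);xh=np.array([np.cos(y),np.sin(y)]);print(((P[:,:2]-[611,120.9])@xh).round(1))
# reference: amber/black roof edge in same image
im=cv2.imread('pics/w5.png');b=im[:,:,2].astype(int)-im[:,:,0]
for r in range(40,260,30): print(r,np.flatnonzero(b[r,:110]>60)[-1:] ,end=' ')
g=cv2.imread('pics/t5.png');h=g[:,:,2].astype(int)-g[:,:,0]
print();print([(r,np.flatnonzero(h[r,130:232]>45)[-1:]+130) for r in range(176,245,12)])
E
```

```text
0 [583.7729735  119.55872882 185.        ] [449.42904303 135.56228507 185.        ] yaw 83.20672298432879
[-5.  -5.4 -5.8 -6.1 -6.6 -7.1 -7.5]
0.025 [583.7729735  119.55872882 185.        ] [448.47333089 137.8404355  182.        ] yaw 82.3047920179128
[-5.  -5.  -5.1 -5.  -5.1 -5.3 -5.4]
40 [8] 70 [17] 100 [26] 130 [35] 160 [43] 190 [52] 220 [60] 250 [69] 
[(176, array([222])), (188, array([220])), (200, array([218])), (212, array([216])), (224, array([214])), (236, array([212]))]
```

```bash
python3 -c "
from station import env,workorder
print(workorder.sign_off())"
```

```text
the job is handed in; nothing more can be done
None
```

The door hangs fully home on both pins and is swung shut against the seal: it measures within about 1° of closed. The arm is clear of everything, and I handed the job in at about 31 s on the robot's clock.

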